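# Turn the timer face-down against the pad's edge

### The job

The lab timer's battery cover is on its back: without gripping or lifting it, push the timer across the bench with your fingertips until it lies up against the front edge of the cork work pad (the long edge towards the robot). Then tip it up against that edge, near side rising, and push it on over so that it ends face-down and flat on the pad. Leave the other things where they are.

Things in the scene. Friction and masses are not known exactly. Their poses are not given: they have to be found in the camera images.
- timer: Lab timer, a flat square box 62 x 62 x 18 mm, white-grey, display and keys on its face; about 0.08 kg. It starts face-up on the bench on the robot's side of the pad, 2 to 8 cm from it, turned up to 0.4 rad against it. Origin: centre of its back (underside at the start); x, y along its sides, z out of its face. Ordinary dry friction on fingers and pad. Upright on an 18 mm side it tips back easily if left astride the pad edge.
- timer_mid (a point): Middle of the timer's body, 9 mm from the face and from the back, 31 mm from each side; same axes as the timer.
- pad: Work pad fixed to the bench: aluminium plate 110 (x) x 170 (y) x 6 mm high with a cork inlay flush in its top. Origin: centre of its underside on the bench; x points away from the robot, square to the front edge, y along the front edge to the left, z up. The front edge is at x = -55 mm, an upright 6 mm step.
- pad_edge (a point): Middle of the top of the pad's front edge, 6 mm above the bench; same axes as the pad.
- screwdriver: Loose screwdriver, red handle, 145 x 21 x 21 mm, lying to the left of the timer; leave alone. Origin: centre of its underside.
- weigh_cup: Loose steel cup, 58 mm across, 52 mm tall, left of the pad; leave alone. Origin: centre of its underside.
- vial_1: Loose capped glass vial, 26 mm across, 55 mm tall, close to the right end of the pad; leave alone. Origin: centre of its underside.
- felt_pen: Loose felt pen, 134 x 14 x 12 mm, lying to the right of the timer; leave alone. Origin: centre of its underside.
- petri_dish: Loose petri dish, 59 mm across, 13 mm high, on the right of the bench; leave alone. Origin: centre of its underside.
Mind the look-alikes: they are no part of the job. Leave any purple look-alike of the timer alone.

How it is judged:
By the outcome, as a careful person would: the job done as asked, in the order asked, and still so for the second after the job is handed in, with the robot touching nothing.
It also fails if it takes over 64 s, if anything falls off the work surface, if the arm or the gripper's body presses on something with over 40 N, if the wrist force passes 120 N, or if a joint passes its speed limit or range.

### The arm

A 6-joint arm with a two-finger parallel gripper is mounted at the origin on a cart in front of the work surface, level with it; the furniture and walls round the work are solid. World frame = base frame: x ahead of the robot, y to its left, z up, the work surface at z = 0. Lengths are in mm, angles in degrees, forces in N, time in s.
With the tool pointing down it reaches from about 350 to 850 mm from the base axis. Payload 8.1 kg.
Tool frame: the origin (TCP) lies midway between the tips of the shut fingers; the grasp point (between the pads) lies 19 mm behind it; x points along the fingers, z is the direction in which the jaws open and shut, and the axes are right-handed (so a half turn about x gives the same grasp; the last joint's range is limited). The gripper opens to 85 mm and grips with 20 to 120 N. Pads are 22 mm wide; open, the fingers measure 114 mm over their backs; the gripper's body (76 mm by 85 mm) begins 54 mm behind the grasp point. The pads swing forward as they close: fully open they stand 13 mm farther back than shut.
Start: joints at [61.971, 7.471, 85.268, -0, 87.261, -4.893], TCP at [235.729, 551.758, 231.292] pointing down, gripper open.
Joint ranges: [-169.43, 169.43], [-51.17, 129.36], [1.28, 143.12], [-76.62, 256.62], [0, 156.53], [-152.29, 152.29]. Speed limits (degrees/s): [136.94, 136.94, 159.86, 180, 180, 180].

### API

Orientations are given as [roll, pitch, yaw] about the fixed x, y, z axes, in that order (R = Rz(yaw) Ry(pitch) Rx(roll)).
In Python, from bench import r gives the robot as it stands. The module is installed in compiled form; this text tells all that it offers.
- The arm moves only by the tool servo_tool, never from a script. Its argument "commands" is a list that holds one entry, the list of rows, each a list of 7 numbers: the closure in counts, from 0 (fully open) to 255 (shut), then the shift along the tool's x, y, z in cm, then the turn, a rotation vector about the tool's x, y, z in degrees. A call has 1 to 8 rows; each row is the pose to reach, as a shift and turn from the pose commanded when the call began, along the tool's axes at that moment; what a row does not reach only later rows make up. A row lasts 1/10 s, in which the tool goes at most 50 mm and 8.59 degrees, less where a joint would pass 70% of its speed; a pose out of reach is approached as far as the arm can. A call with a gripper value outside its range is refused whole. The fingers move at their own pace and stop on an object; "force" is the grip in N (left out, the last holds). Time passes only in rows, so rows that repeat a pose let the fingers close. It gives the time, the measured TCP pose, the force and the opening at its end, in the units of the state.
- r.sense(): the state, without advancing time (a new reading comes with each control period).
- r.snapshot(name): name is "scene" or "top" or "wrist"; returns (picture, depth): 400x640x3 uint8, red, green, blue; 400x640 float32, mm along the optical axis (not along the pixel's ray), 0 where there is no reading.
- r.calibration(name): a dict with "fx", "fy", "cx", "cy" (pixels), "pose" (4x4, takes a point from camera to world coordinates). Camera axes: x right, y down, z forward; pixel columns grow to the right and rows downward; lengths in mm; the calibration is good to about 2 mm. A picture is of the moment at which its call begins: read the wrist's pose just before it. calibration takes no time and is no camera call; for the wrist camera it gives the pose at the moment of the call.
- r.hand_in(): hands the job in, once; it reports no verdict.
The state is a dict: "time": time; "joint_pos": joint angles; "qd": joint speeds; "joint_efforts": joint torques, N m; "tool_pos": TCP position; "tcp_rot": TCP orientation; "ft_force": force on the tool from outside, world axes, zero at the start; "wrist_torque": the same for the moment, N m; "finger_gap": finger opening in mm.
Only numpy, scipy, OpenCV 4.12 (cv2) and the standard library are available. Lean on these libraries where they do the work, as an engineer would, in place of code of your own. Each camera call takes 0.05 s, during which the arm holds its last target.

## Working session

There is one attempt and no reset: what is moved stays moved. The work goes in short steps, Python scripts to look and compute and a tool call to move; the robot and the scene stay as the last step left them, time stands still between calls to the robot, and variables do not carry over. Pictures are saved under pics/ and viewed, and the job is handed in when it is done.

Besides the shell and the picture viewer there is one more tool, called as name(argument=value, ...), one argument or row to a line, values as JSON. servo_tool: Moves the arm, as the interface text tells. Its arguments: {"type":"object","properties":{"commands":{"type":"array","items":{"type":"array","items":{"type":"array","items":{"type":"number"}}}},"force":{"type":"number"}},"required":["commands"]}

```bash
mkdir -p pics; cat > h.py <<'E'
import numpy as np, cv2
from bench import r
def snap(n,f):
    c=r.calibration(n); p,d=r.snapshot(n); cv2.imwrite('pics/'+f,p[:,:,::-1]); np.savez('pics/'+f+'.npz',p=p,d=d,T=c['pose'],k=[c['fx'],c['fy'],c['cx'],c['cy']]); return p,d,c
def load(f):
    z=np.load('pics/'+f+'.npz'); return z['p'],z['d'],z['T'],z['k']
def cloud(d,T,k):
    v,u=np.mgrid[0:d.shape[0],0:d.shape[1]]
    P=np.stack([(u-k[2])/k[0]*d,(v-k[3])/k[1]*d,d,np.ones_like(d)],-1)
    return (P@np.array(T).T)[...,:3]
E
python3 - <<'E'
from h import *
snap('top','top1.png'); snap('scene','sc1.png')
s=r.sense(); print(s)
print(np.round(r.calibration('top')['pose'],3))
E
```

```text
{'time': 0.1, 'joint_pos': array([ 6.19687022e+01,  7.50990778e+00,  8.53235614e+01,  5.55660631e-04,
        8.72610164e+01, -4.89350098e+00]), 'qd': array([-0.05983397, -0.03050624, -0.04493789, -0.01433531, -0.00035529,
        0.00143041]), 'joint_efforts': array([ 1.38859552e-03, -5.70952034e+01, -5.01941264e+01, -1.59762812e-04,
        8.23139999e-03, -9.90066184e-06]), 'tool_pos': array([235.51461706, 551.30986898, 230.35342914]), 'tcp_rot': array([ 174.76996347,   89.90551286, -118.3678604 ]), 'ft_force': array([-0.05375514, -1.04636062,  0.47945733]), 'wrist_torque': array([ 0.01500572, -0.02975746, -0.00573292]), 'finger_gap': 85.27433408990719}
[[-1.80000e-02 -9.97000e-01  8.00000e-02  4.51773e+02]
 [-1.00000e+00  1.80000e-02  1.00000e-03  1.13132e+02]
 [-2.00000e-03 -8.00000e-02 -9.97000e-01  9.84808e+02]
 [ 0.00000e+00  0.00000e+00  0.00000e+00  1.00000e+00]]
```

View pics/top1.png

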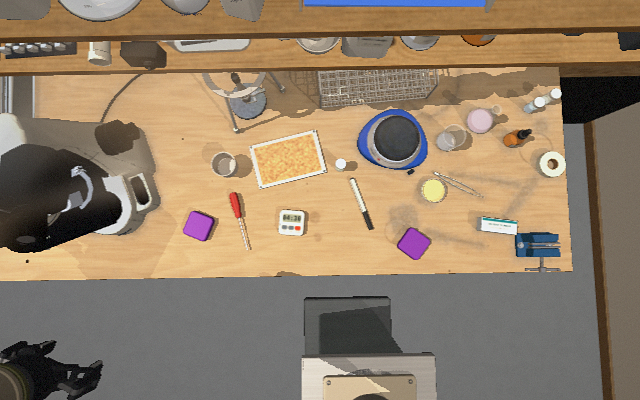

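View pics/sc1.png

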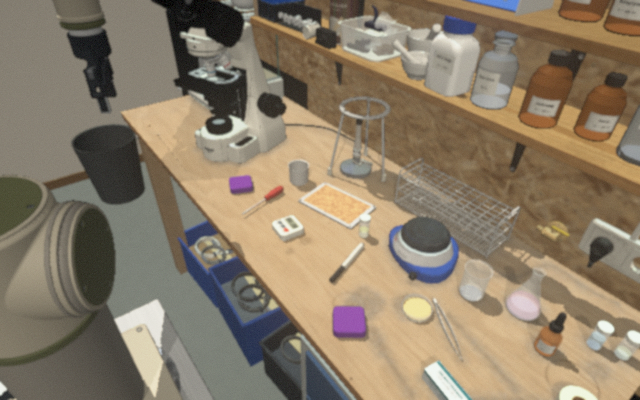

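The top view shows the timer at (291,223), the pad centred near (288,159), the vial at (341,164), the cup at (223,164), the screwdriver at (240,220) and the pen at (361,204). The purple look-alikes are at (199,225) and (414,243).

```bash
python3 - <<'E'
from h import *
p,d,T,k=load('top1.png'); C=cloud(d,T,k)
b=C[235:265,260:330].reshape(-1,3); print('bench z',np.median(b[:,2]))
hsv=cv2.cvtColor(p,cv2.COLOR_RGB2HSV)
def reg(u0,u1,v0,v1,zlo,zhi,name):
    Q=C[v0:v1,u0:u1].reshape(-1,3); m=(Q[:,2]>zlo)&(Q[:,2]<zhi); Q=Q[m]
    rect=cv2.minAreaRect(Q[:,:2].astype(np.float32)); print(name,m.sum(),np.round(rect[0],1),np.round(rect[1],1),round(rect[2],1),'z',np.round(np.percentile(Q[:,2],[5,50,95]),1)); print(np.round(cv2.boxPoints(rect),0).tolist())
z0=np.median(b[:,2])
reg(272,312,203,243,z0+10,z0+30,'timer')
reg(243,334,125,195,z0+3,z0+10,'pad')
reg(332,350,155,175,z0+30,z0+80,'vial')
reg(208,240,148,180,z0+20,z0+80,'cup')
reg(225,255,188,254,z0+4,z0+40,'screw')
reg(345,378,174,234,z0+4,z0+40,'pen')
reg(182,217,208,245,z0+8,z0+40,'purpL')
I=cv2.resize(p[110:260,190:400],None,fx=3.8,fy=3.8,interpolation=cv2.INTER_CUBIC); cv2.imwrite('pics/crop1.png',I[:,:,::-1])
E
```

```text
bench z 1.139577989022257
timer 616 [470.3 177. ] [60.3 60.2] 88.8 z [15.9 19.  22. ]
[[440.0, 148.0], [500.0, 146.0], [501.0, 206.0], [441.0, 208.0]]
pad 2967 [626.1 186.3] [220.6 171.7] 88.8 z [4.6 7.1 9.9]
[[538.0, 78.0], [710.0, 74.0], [714.0, 295.0], [542.0, 298.0]]
vial 102 [605.6  57.5] [24.7 23.9] 5.3 z [39.9 55.3 58.4]
[[592.0, 68.0], [594.0, 44.0], [619.0, 47.0], [617.0, 70.0]]
cup 232 [610.3 333.3] [57.4 54.8] 88.7 z [24.5 45.  54.4]
[[582.0, 305.0], [637.0, 304.0], [638.0, 361.0], [584.0, 363.0]]
screw 274 [481.6 301.7] [ 66.1 150.1] 90.0 z [ 5.8 17.5 22.6]
[[407.0, 269.0], [557.0, 269.0], [557.0, 335.0], [407.0, 335.0]]
pen 313 [508.7   3.8] [ 72.4 136.1] 84.8 z [ 6.2 11.8 15.9]
[[438.0, -26.0], [573.0, -38.0], [580.0, 34.0], [444.0, 46.0]]
purpL 637 [467.3 402. ] [61.1 60.6] 66.5 z [14.6 18.9 21.9]
[[427.0, 386.0], [483.0, 362.0], [507.0, 418.0], [452.0, 442.0]]
```

View pics/crop1.png

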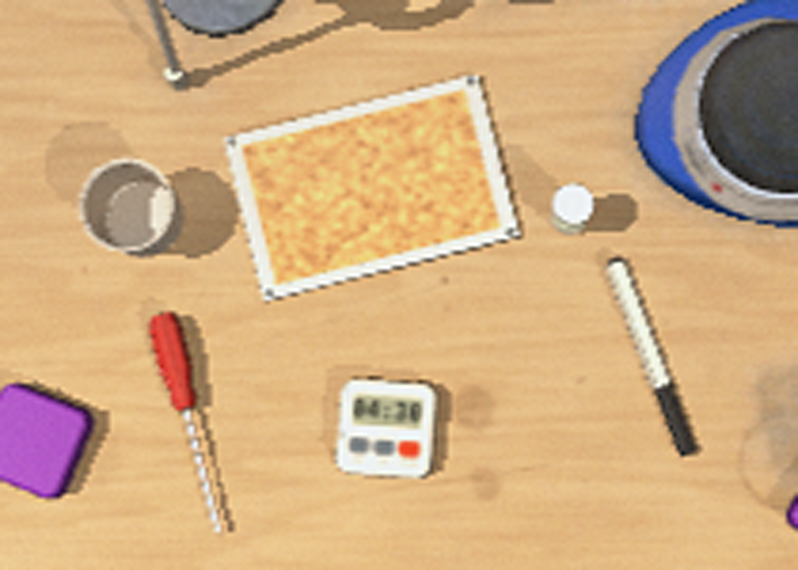

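```bash
cat >> h.py <<'E'
def ray(u,v,T,k,z):
    T=np.array(T); dr=T[:3,:3]@np.array([(u-k[2])/k[0],(v-k[3])/k[1],1]); o=T[:3,3]; return o+dr*(z-o[2])/dr[2]
E
python3 - <<'E'
from h import *
p,d,T,k=load('top1.png'); hsv=cv2.cvtColor(p,cv2.COLOR_RGB2HSV)
# white/cork pad: anything brighter than bench
w=((hsv[...,1]<60)&(hsv[...,2]>190)).astype(np.uint8)
m=np.zeros_like(w); m[125:192,246:332]=w[125:192,246:332]
n,l,st,c=cv2.connectedComponentsWithStats(m); i=1+np.argmax(st[1:,4]); 
pts=np.argwhere(l==i)[:,::-1].astype(np.float64)
W=np.array([ray(u,v,T,k,6.5)[:2] for u,v in pts]).astype(np.float32)
rc=cv2.minAreaRect(W); print('pad',rc,np.round(cv2.boxPoints(rc)))
for (u,v) in [(233,142),(474,80),(519,232),(268,296)]:
    print(np.round(ray(u/3.8+190-.4,v/3.8+110-.4,T,k,6.5),1))
print('timer')
C=cloud(d,T,k)
m=np.zeros_like(w); m[203:243,272:312]=w[203:243,272:312]
pts=np.argwhere(m)[:,::-1]
W=np.array([ray(u,v,T,k,18.5)[:2] for u,v in pts]).astype(np.float32)
print(cv2.minAreaRect(W))
E
```

```text
pad ((627.4262084960938, 186.83059692382812), (109.42906951904297, 170.82337951660156), 13.455915451049805) [[554. 257.]
 [594.  91.]
 [701. 116.]
 [661. 283.]]
[658.2 275.5   6.5]
[696.3 118.3   6.5]
[595.9  90.9   6.5]
[557.3 253.4   6.5]
timer
((470.5808410644531, 178.09051513671875), (59.45066452026367, 59.083370208740234), 85.01264953613281)
```

```bash
cat >> h.py <<'E'
from scipy.spatial.transform import Rotation as Ro
a=np.radians(13.5); U=np.array([np.cos(a),np.sin(a),0]); V=np.array([-np.sin(a),np.cos(a),0]); Zw=np.array([0,0,1.])
def uvz(p): return np.round([p@U,p@V,p[2]],1)
def Rt(flip): # x down, z=±V
    x=-Zw; z=V*flip; y=np.cross(z,x); return np.stack([x,y,z],1)
def move(p0,R0,p1,R1):
    return np.round(R0.T@(np.array(p1)-p0)/10,2), np.round((Ro.from_matrix(R0.T@R1)).as_rotvec(degrees=True),2)
E
python3 - <<'E'
from h import *
s=r.sense(); R0=Ro.from_euler('xyz',s['tcp_rot'],degrees=True).as_matrix(); print(np.round(R0,3))
p0=np.array([235.729,551.758,231.292])
t=U*438.8+V*63.1+Zw*120; print(t)
for f in(1,-1): print(f,move(p0,R0,t,Rt(f)))
E
```

```text
[[-0.001 -0.92   0.393]
 [-0.001  0.393  0.92 ]
 [-1.     0.    -0.002]]
[411.94551861 163.79236764 120.        ]
1 (array([ 11.17, -31.45, -28.73]), array([-36.64,  -0.09,  -0.04]))
-1 (array([ 11.17, -31.45, -28.73]), array([ 1.4336e+02, -5.0000e-02,  1.1000e-01]))
```

servo_tool(
  commands=[
    [[130,5,-31.4,-28.7,-36.6,0,0],[130,5,-31.4,-28.7,-36.6,0,0],[130,5,-31.4,-28.7,-36.6,0,0],[130,5,-31.4,-28.7,-36.6,0,0],[130,5,-31.4,-28.7,-36.6,0,0],[130,5,-31.4,-28.7,-36.6,0,0],[130,5,-31.4,-28.7,-36.6,0,0],[130,5,-31.4,-28.7,-36.6,0,0]],
  ],
)

```text
time: 0.9
tool_pos: [396.5, 196.5, 185.3]
tcp_rot: [-156.9, 90.0, -53.5]
ft_force: [0.7, 0.5, 0.3]
finger_gap: 42.3
```

```bash
python3 - <<'E'
from h import *
s=r.sense(); R0=Ro.from_euler('xyz',s['tcp_rot'],degrees=True).as_matrix(); print(np.round(R0,3),s['time'],s['tool_pos'],s['finger_gap'],np.round(s['joint_pos'],1),s['ft_force'])
p0=s['tool_pos']
t=U*438.8+V*63.1+Zw*60; print(move(p0,R0,t,Rt(1)),uvz(p0))
E
```

```text
[[ 0.    -0.972 -0.233]
 [-0.    -0.233  0.972]
 [-1.    -0.    -0.   ]] 0.9 [396.5208036  196.45569548 185.25256201] 42.284957352830205 [ 19.7 -16.3 112.6  -0.   83.7 -83.8] [0.74029471 0.45276291 0.26620198]
(array([12.53, -0.74, -3.54]), array([-0.02, -0.  ,  0.  ])) [431.4  98.5 185.3]
```

servo_tool(
  commands=[
    [[130,11,-0.7,-3.5,0,0,0],[130,11,-0.7,-3.5,0,0,0],[130,11,-0.7,-3.5,0,0,0],[130,11,-0.7,-3.5,0,0,0],[130,11,-0.7,-3.5,0,0,0],[130,11,-0.7,-3.5,0,0,0]],
  ],
)

```text
time: 1.5
tool_pos: [412.6, 166.8, 77.5]
tcp_rot: [-86.0, 89.8, 17.5]
ft_force: [1.1, 0.2, 0.3]
finger_gap: 41.9
```

```bash
python3 - <<'E'
from h import *
p,d,c=snap('wrist','w1.png')
p,d,c=snap('top','top2.png'); cv2.imwrite('pics/top2c.png',cv2.resize(p[110:290,190:400],None,fx=3.3,fy=3.3)[:,:,::-1])
s=r.sense(); print(s['tool_pos'],uvz(s['tool_pos']),s['finger_gap'],s['ft_force'])
E
```

```text
[412.54159287 166.81288395  77.48499093] [440.1  65.9  77.5] 41.46380786862514 [ 0.82418175 -0.05439113 -0.11326058]
```

View pics/w1.png

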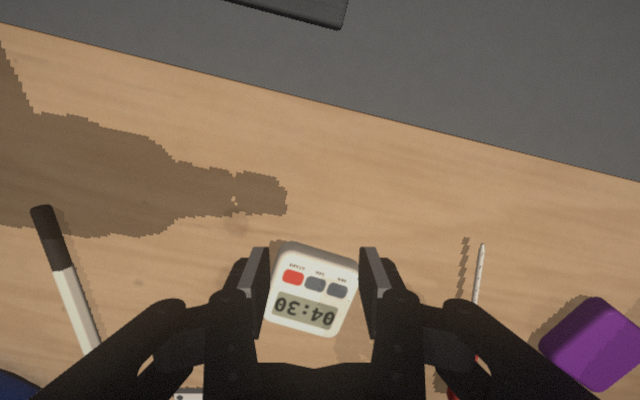

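View pics/top2c.png

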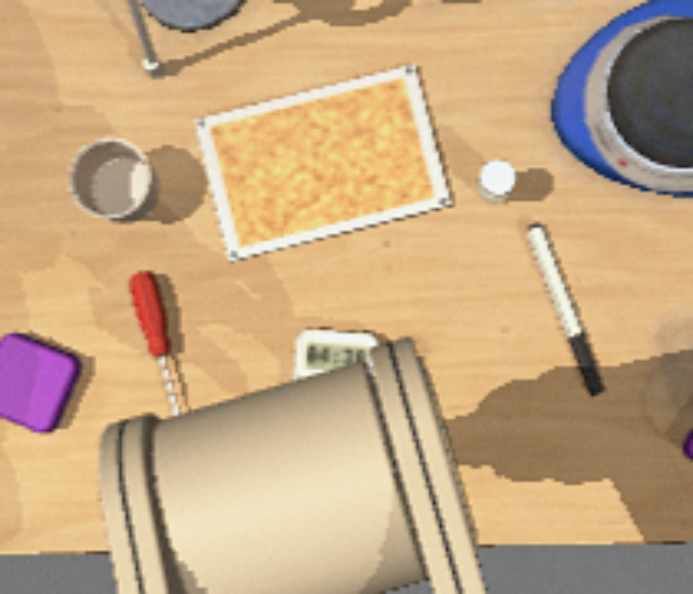

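servo_tool(
  commands=[
    [[130,3,0,0,0,0,0],[130,6,0,0,0,0,0],[130,6,0,0,0,0,0],[130,6,0,0,0,0,0]],
  ],
)

```text
time: 2.0
tool_pos: [411.3, 166.3, 16.4]
tcp_rot: [89.7, 90.0, -166.8]
ft_force: [0.6, 0.4, 1.5]
finger_gap: 41.5
```

```bash
python3 - <<'E'
from h import *
p,d,c=snap('wrist','w2.png'); snap('scene','sc2.png')
s=r.sense(); print(s['time'],s['tool_pos'],uvz(s['tool_pos']),s['finger_gap'],s['ft_force'],s['tcp_rot'])
C=cloud(d,c['pose'],[c['fx'],c['fy'],c['cx'],c['cy']])
print(np.round(c['pose'],2))
E
```

```text
2.1 [412.82090031 166.53415614  17.70884285] [440.3  65.6  17.7] 41.77225200700587 [-0.39089877 -0.83497538  0.43103218] [-88.53226215  89.83458089  14.94977603]
[[-2.3000e-01  9.3000e-01  2.9000e-01  3.3673e+02]
 [ 9.7000e-01  2.2000e-01  7.0000e-02  1.4948e+02]
 [ 0.0000e+00  3.0000e-01 -9.5000e-01  1.5911e+02]
 [ 0.0000e+00  0.0000e+00  0.0000e+00  1.0000e+00]]
```

View pics/w2.png

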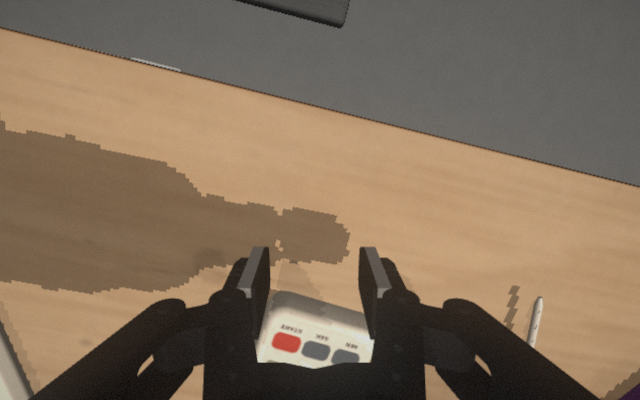

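View pics/sc2.png

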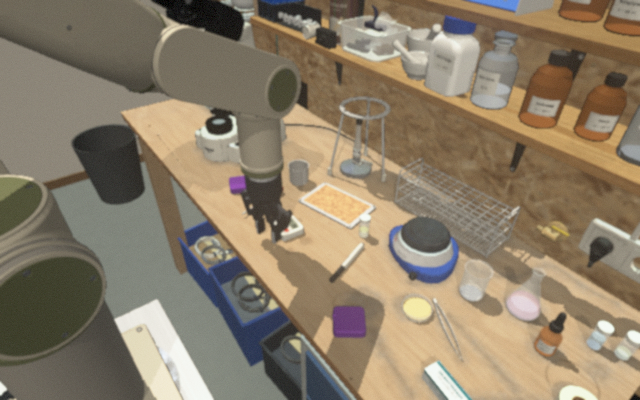

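servo_tool(
  commands=[
    [[130,0.9,0,0,0,0,0],[130,0.9,-0.6,0,0,0,0],[130,0.9,-1.2,0,0,0,0],[130,0.9,-1.8,0,0,0,0],[130,0.9,-2.4,0,0,0,0],[130,0.9,-3,0,0,0,0],[130,0.9,-3.6,0,0,0,0],[130,0.9,-4.2,0,0,0,0]],
  ],
)

```text
time: 2.9
tool_pos: [452.7, 175.8, 6.7]
tcp_rot: [113.1, 90.0, -143.4]
ft_force: [-0.9, -0.0, -0.2]
finger_gap: 41.6
```

servo_tool(
  commands=[
    [[130,0,-0.5,0,0,0,0],[130,0,-1,0,0,0,0],[130,0,-1.5,0,0,0,0],[130,0,-2,0,0,0,0],[130,0,-2.5,0,0,0,0],[130,0,-2.5,0,0,0,0],[130,0,-2.5,0,0,0,0]],
  ],
)

```text
time: 3.6
tool_pos: [476.6, 181.6, 6.7]
tcp_rot: [-161.6, 90.0, -58.1]
ft_force: [0.5, 0.1, -0.1]
finger_gap: 41.9
```

```bash
python3 - <<'E'
from h import *
p,d,c=snap('wrist','w3.png'); p,d,c=snap('top','top3.png'); cv2.imwrite('pics/top3c.png',cv2.resize(p[110:260,190:400],None,fx=3.8,fy=3.8)[:,:,::-1])
s=r.sense(); print(s['time'],s['tool_pos'],uvz(s['tool_pos']),s['finger_gap'],s['ft_force'],s['tcp_rot'])
E
```

```text
3.7 [476.34110993 181.52828246   6.63988589] [505.6  65.3   6.6] 41.67041639873501 [-0.50783888 -0.93845585  0.2243963 ] [ 103.72783337   89.99166578 -152.80548789]
```

View pics/w3.png

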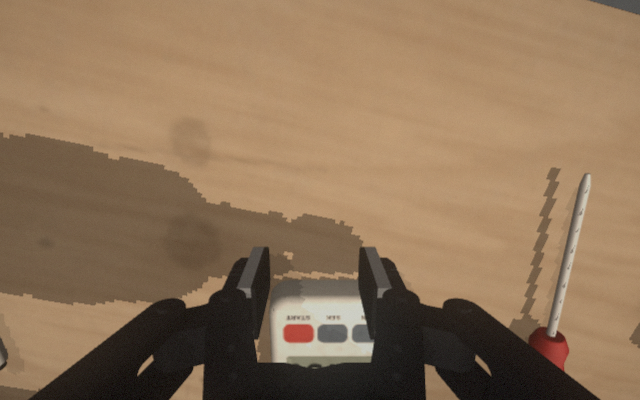

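View pics/top3c.png

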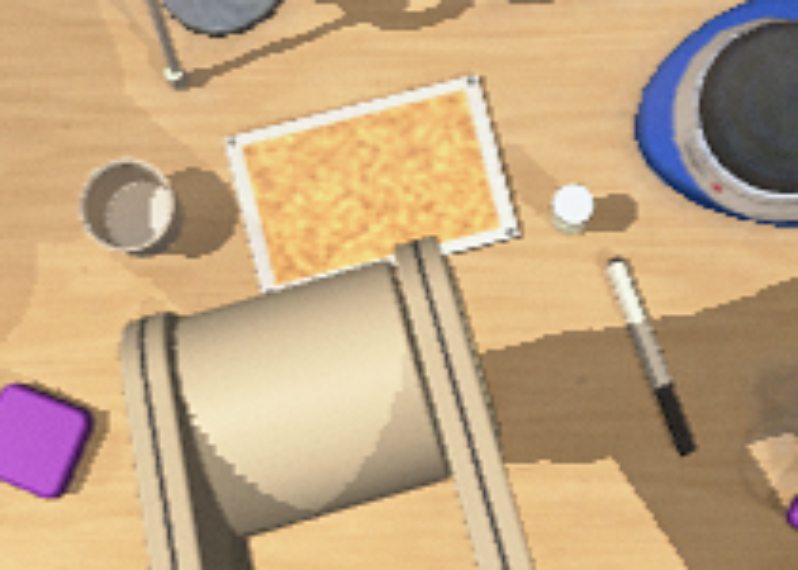

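```bash
python3 - <<'E'
from h import *
p,d,T,k=load('w3.png'); C=cloud(d,T,k)
for v in (290,300,320,335):
  row=C[v,255:400]; 
  print(v,[ (255+i,*np.round([q@U,q@V,q[2]],0).astype(int)) for i,q in enumerate(row) if i%8==0])
E
```

```text
290 [(255, np.int64(496), np.int64(46), np.int64(46)), (263, np.int64(506), np.int64(45), np.int64(29)), (271, np.int64(525), np.int64(45), np.int64(0)), (279, np.int64(519), np.int64(50), np.int64(9)), (287, np.int64(518), np.int64(54), np.int64(10)), (295, np.int64(518), np.int64(57), np.int64(11)), (303, np.int64(518), np.int64(61), np.int64(11)), (311, np.int64(518), np.int64(65), np.int64(11)), (319, np.int64(517), np.int64(69), np.int64(12)), (327, np.int64(517), np.int64(73), np.int64(12)), (335, np.int64(518), np.int64(76), np.int64(11)), (343, np.int64(517), np.int64(80), np.int64(12)), (351, np.int64(517), np.int64(84), np.int64(12)), (359, np.int64(515), np.int64(87), np.int64(15)), (367, np.int64(502), np.int64(87), np.int64(36)), (375, np.int64(495), np.int64(88), np.int64(47)), (383, np.int64(496), np.int64(91), np.int64(46)), (391, np.int64(493), np.int64(93), np.int64(50)), (399, np.int64(492), np.int64(95), np.int64(52))]
300 [(255, np.int64(499), np.int64(45), np.int64(46)), (263, np.int64(511), np.int64(45), np.int64(30)), (271, np.int64(523), np.int64(46), np.int6
[... 2015 characters left out ...]
 (295, np.int64(537), np.int64(58), np.int64(19)), (303, np.int64(537), np.int64(61), np.int64(18)), (311, np.int64(537), np.int64(65), np.int64(19)), (319, np.int64(537), np.int64(69), np.int64(18)), (327, np.int64(538), np.int64(73), np.int64(18)), (335, np.int64(537), np.int64(76), np.int64(19)), (343, np.int64(538), np.int64(80), np.int64(18)), (351, np.int64(538), np.int64(84), np.int64(17)), (359, np.int64(537), np.int64(88), np.int64(19)), (367, np.int64(537), np.int64(91), np.int64(19)), (375, np.int64(489), np.int64(82), np.int64(77)), (383, np.int64(488), np.int64(84), np.int64(78)), (391, np.int64(489), np.int64(87), np.int64(77)), (399, np.int64(488), np.int64(88), np.int64(78))]
```

servo_tool(
  commands=[
    [[130,0,0.6,0,0,0,0],[130,0,0.6,0,0,0,0],[130,0,0.6,1.1,0,0,0],[130,0,0.6,1.1,0,0,0],[130,0,0,1.1,0,0,0],[130,0,-0.5,1.1,0,0,0],[130,0,-1,1.1,0,0,0],[130,0,-1.4,1.1,0,0,0]],
  ],
)

```text
time: 4.5
tool_pos: [488.2, 195.5, 6.7]
tcp_rot: [-116.8, 90.0, -13.3]
ft_force: [-0.6, 0.3, 0.7]
finger_gap: 41.8
```

servo_tool(
  commands=[
    [[130,0,-0.2,0,0,0,0],[130,0,-0.4,0,0,0,0],[130,0,-0.4,0,0,0,0]],
  ],
)

```text
time: 4.8
tool_pos: [491.7, 196.4, 6.7]
tcp_rot: [-95.9, 90.0, 7.6]
ft_force: [0.3, 0.8, 0.4]
finger_gap: 42.0
```

```bash
cat > st.py <<'E'
from h import *
s=r.sense(); f=s['ft_force']; print(s['time'],uvz(s['tool_pos']),round(s['finger_gap'],1),'F uvz',uvz(f))
E
python3 st.py
```

```text
4.8 [524.   76.2   6.7] 42.0 F uvz [0.5 0.7 0.4]
```

Force noise is about 1 N and there's no contact yet. I'll creep on in small steps.

servo_tool(
  commands=[
    [[130,0,-0.1,0,0,0,0],[130,0,-0.1,0,0,0,0]],
  ],
)

```text
time: 5.0
tool_pos: [492.4, 196.7, 6.7]
tcp_rot: [-106.1, 90.0, -2.6]
ft_force: [0.3, -0.0, 0.0]
finger_gap: 41.9
```

servo_tool(
  commands=[
    [[130,0,-0.1,0,0,0,0],[130,0,-0.1,0,0,0,0]],
  ],
)

```text
time: 5.2
tool_pos: [493.4, 196.9, 6.7]
tcp_rot: [-98.7, 90.0, 4.8]
ft_force: [0.3, 0.1, 0.1]
finger_gap: 41.8
```

servo_tool(
  commands=[
    [[130,0,-0.1,0,0,0,0],[130,0,-0.1,0,0,0,0]],
  ],
)

```text
time: 5.4
tool_pos: [493.9, 197.0, 6.5]
tcp_rot: [92.8, 89.9, -163.7]
ft_force: [-3.1, -1.4, 2.6]
finger_gap: 41.9
```

```bash
cat st.py > x.py; echo "snap('wrist','w4.png');snap('scene','sc4.png')" >> x.py
python3 x.py
```

```text
5.4 [526.2  76.3   6.5] 41.9 F uvz [-3.4 -0.6  2.6]
```

View pics/w4.png

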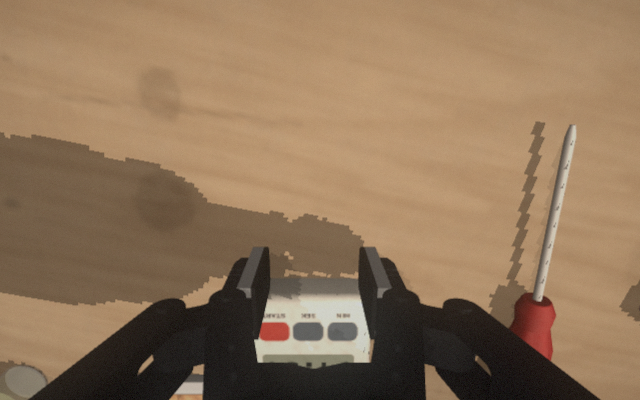

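```bash
python3 - <<'E'
from h import *
p,d,T,k=load('sc4.png'); cv2.imwrite('pics/sc4c.png',cv2.resize(p[150:270,200:400],None,fx=4,fy=4,interpolation=cv2.INTER_CUBIC)[:,:,::-1])
E
```

```text
(no output)
```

View pics/sc4c.png

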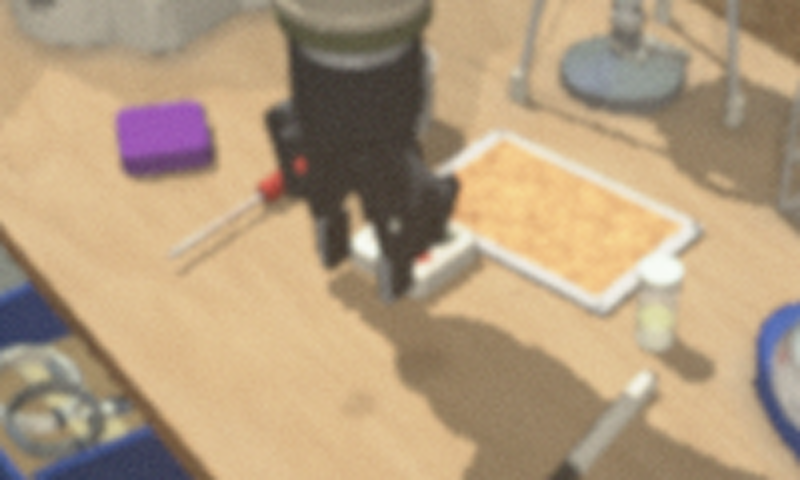

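servo_tool(
  commands=[
    [[130,0,-0.1,0,0,0,0],[130,-0.2,-0.12,0,0,0,0],[130,-0.42,-0.13,0,0,0,0],[130,-0.85,-0.19,0,0,0,0],[130,-1.26,-0.28,0,0,0,0],[130,-1.67,-0.39,0,0,0,0],[130,-2.07,-0.54,0,0,0,0],[130,-2.07,-0.54,0,0,0,0]],
  ],
)

```text
time: 6.3
tool_pos: [500.3, 198.6, 28.5]
tcp_rot: [-87.9, 89.9, 15.5]
ft_force: [-5.6, -0.7, 2.7]
finger_gap: 42.1
```

```bash
cat > x.py <<'E'
from st import *
import sys
n=sys.argv[1]
p,d,c=snap('wrist','w%s.png'%n); q,_,_=snap('scene','sc%s.png'%n)
cv2.imwrite('pics/c%s.png'%n,np.vstack([cv2.resize(p[200:],(640,200)),cv2.resize(q[165:265,230:390],(640,400),interpolation=cv2.INTER_CUBIC)])[:,:,::-1])
E
python3 x.py 5
```

```text
6.3 [532.8  76.3  28.5] 42.1 F uvz [-5.7  0.6  2.7]
```

View pics/c5.png

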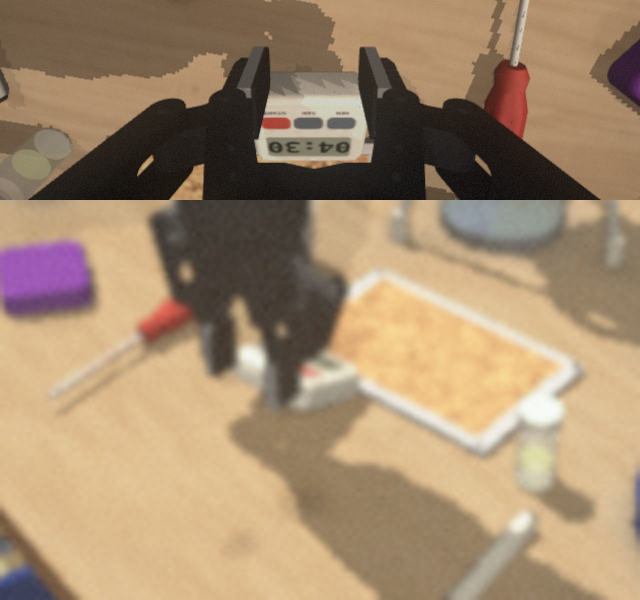

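```bash
cat > ang.py <<'E'
from h import *
import sys
def prof(n,cols=range(300,340)):
    p,d,T,k=load('w%s.png'%n); C=cloud(d,T,k)
    for v in range(240,366,6):
        q=np.median(C[v,300:340],0); print(v,uvz(q))
prof(sys.argv[1])
E
python3 ang.py 5
```

```text
240 [ 5.338e+02  8.060e+01 -1.000e-01]
246 [537.5  80.7   0. ]
252 [5.411e+02 8.070e+01 4.000e-01]
258 [5.446e+02 7.960e+01 1.000e-01]
264 [ 5.49e+02  8.08e+01 -1.00e-01]
270 [5.525e+02 8.080e+01 3.000e-01]
276 [540.8  80.3  26.9]
282 [542.   80.2  30.1]
288 [543.6  80.1  33. ]
294 [544.6  80.1  36.1]
300 [547.   80.2  37.8]
306 [550.6  80.1  37.6]
312 [554.6  80.3  36.1]
318 [559.2  80.2  34.6]
324 [564.2  80.2  32.5]
330 [569.5  80.3  30.5]
336 [574.9  80.4  28.4]
342 [580.4  80.4  26.3]
348 [586.1  80.5  24. ]
354 [592.3  80.6  21.4]
360 [610.4  80.2   6.3]
```

servo_tool(
  commands=[
    [[130,-0.49,-0.21,0,0,0,0],[130,-0.95,-0.48,0,0,0,0],[130,-1.39,-0.78,0,0,0,0],[130,-1.8,-1.12,0,0,0,0],[130,-2.18,-1.49,0,0,0,0],[130,-2.53,-1.88,0,0,0,0],[130,-2.83,-2.32,0,0,0,0],[130,-2.83,-2.32,0,0,0,0]],
  ],
)

```text
time: 7.2
tool_pos: [523.3, 204.1, 56.5]
tcp_rot: [-89.4, 89.9, 14.0]
ft_force: [-0.6, 0.7, -0.5]
finger_gap: 41.7
```

```bash
python3 x.py 6; python3 ang.py 6
```

```text
7.2 [556.5  76.3  56.5] 41.7 F uvz [-0.4  0.8 -0.5]
240 [561.7  80.7  18.2]
246 [565.5  80.8  18.4]
252 [569.5  80.7  18.5]
258 [573.8  80.8  18.1]
264 [577.8  80.8  18.4]
270 [581.7  80.3  18.3]
276 [586.   80.9  18.2]
282 [590.1  81.   17.9]
288 [602.2  81.1   5.9]
294 [606.5  81.2   6.2]
300 [610.9  81.1   6.2]
306 [615.8  81.2   6.2]
312 [620.5  81.2   6.4]
318 [625.2  81.1   6.2]
324 [630.4  81.5   6.1]
330 [635.1  81.3   6.2]
336 [640.2  81.3   6.1]
342 [645.2  81.3   6.3]
348 [650.2  81.3   6.1]
354 [655.4  81.4   6.1]
360 [660.7  81.4   6.4]
```

View pics/c6.png

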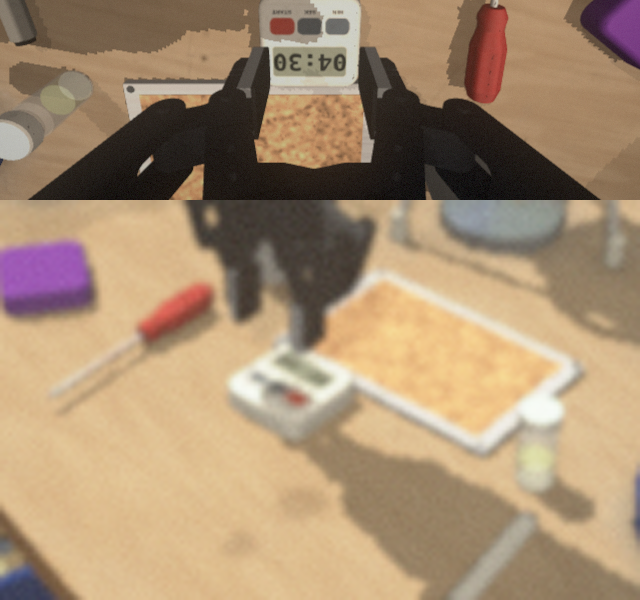

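The picture shows the timer flat on the bench again, face-up and square, with its far side a few mm short of the edge. The contact slipped at a larger angle because the preload was too small. I'll go back behind it and retry with more preload, checking the force in smaller steps.

servo_tool(
  commands=[
    [[130,0,4.6,0,0,0,0],[130,0,4.6,0,0,0,0],[130,0,4.6,0,0,0,0],[130,4.9,4.6,0,0,0,0],[130,4.9,4.6,0,0,0,0],[130,4.9,4.6,0,0,0,0]],
  ],
)

```text
time: 7.9
tool_pos: [477.3, 193.0, 6.6]
tcp_rot: [93.6, 89.9, -162.9]
ft_force: [-0.2, 0.5, -0.8]
finger_gap: 42.0
```

```bash
python3 x.py 7; python3 ang.py 7
```

```text
7.9 [509.1  76.3   6.6] 42.0 F uvz [-0.1  0.5 -0.8]
240 [5.002e+02 8.020e+01 2.000e-01]
246 [5.033e+02 8.020e+01 1.000e-01]
252 [506.5  80.2   0. ]
258 [509.8  80.2  -0. ]
264 [513.2  80.3   0. ]
270 [516.6  80.3   0. ]
276 [ 5.20e+02  8.03e+01 -1.00e-01]
282 [523.1  80.3  -0. ]
288 [5.27e+02 8.04e+01 1.00e-01]
294 [530.4  80.3   0. ]
300 [5.339e+02 8.030e+01 1.000e-01]
306 [534.   80.2   5. ]
312 [534.4  80.2   9.5]
318 [534.7  80.1  13.9]
324 [535.5  79.6  16.8]
330 [538.3  80.1  17.9]
336 [540.9  79.6  18.3]
342 [544.6  79.7  18.3]
348 [548.   80.1  18.2]
354 [551.4  80.   18.4]
360 [555.1  80.1  18.4]
```

View pics/c7.png

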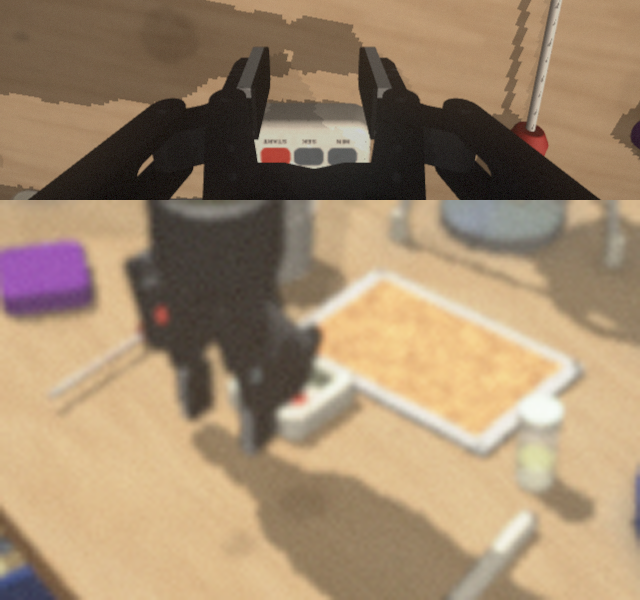

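servo_tool(
  commands=[
    [[130,0,-0.5,0,0,0,0],[130,0,-1,0,0,0,0],[130,0,-1.4,0,0,0,0],[130,0,-1.6,0,0,0,0],[130,0,-1.8,0,0,0,0],[130,0,-1.9,0,0,0,0],[130,0,-1.9,0,0,0,0]],
  ],
)

```text
time: 8.7
tool_pos: [493.9, 197.1, 6.1]
tcp_rot: [91.7, 89.7, -164.8]
ft_force: [-9.2, -2.0, 6.6]
finger_gap: 41.8
```

```bash
python3 st.py
```

```text
8.7 [526.3  76.3   6.1] 41.8 F uvz [-9.4  0.2  6.6]
```

servo_tool(
  commands=[
    [[130,-0.2,-0.05,0,0,0,0],[130,-0.53,-0.09,0,0,0,0],[130,-1.06,-0.18,0,0,0,0],[130,-1.58,-0.31,0,0,0,0],[130,-2.09,-0.49,0,0,0,0],[130,-2.09,-0.49,0,0,0,0]],
  ],
)

```text
time: 9.3
tool_pos: [500.3, 198.6, 28.3]
tcp_rot: [89.1, 89.9, -167.4]
ft_force: [-5.8, -1.8, 3.1]
finger_gap: 41.8
```

```bash
cat >> h.py <<'E'
def arc(p,P=(598.9,6.0)):
    t=np.array([p@U+11-P[0],p[2]+1.5-P[1]]); print('tip rel P',np.round(t,1),'rad',round(float(np.hypot(*t)),1),'ang',round(float(np.degrees(np.arctan2(t[1],-t[0]))),1))
E
echo "arc(s['tool_pos'])" >> st.py; python3 st.py
```

```text
9.3 [532.8  76.4  28.3] 41.8 F uvz [-6.1 -0.4  3.1]
tip rel P [-55.1  23.8] rad 60.0 ang 23.4
```

servo_tool(
  commands=[
    [[130,0.51,0.18,0,0,0,0],[130,1.03,0.31,0,0,0,0],[130,1.56,0.4,0,0,0,0],[130,2.05,0.5,0,0,0,0],[130,2.1,1,0,0,0,0],[130,2.55,1.2,0,0,0,0],[130,2.55,1.2,0,0,0,0]],
  ],
)

```text
time: 10.0
tool_pos: [489.1, 195.9, 2.1]
tcp_rot: [-91.4, 90.0, 12.1]
ft_force: [0.3, 0.5, 0.2]
finger_gap: 42.1
```

```bash
python3 st.py
```

```text
10.0 [521.3  76.3   2.1] 42.1 F uvz [0.4 0.4 0.2]
tip rel P [-66.6  -2.4] rad 66.7 ang -2.1
```

Now forward to contact at the lower height. I'll command a slight rise to offset the downward sag under load.

servo_tool(
  commands=[
    [[130,0,-0.3,0,0,0,0],[130,0,-0.5,0,0,0,0],[130,0,-0.6,0,0,0,0],[130,0,-0.65,0,0,0,0],[130,0,-0.65,0,0,0,0]],
  ],
)

```text
time: 10.5
tool_pos: [493.9, 197.1, 2.0]
tcp_rot: [91.2, 89.8, -165.3]
ft_force: [-9.2, -3.2, 7.7]
finger_gap: 41.8
```

```bash
python3 x.py 8
```

```text
10.5 [526.3  76.3   2. ] 41.8 F uvz [-9.7 -1.   7.7]
tip rel P [-61.6  -2.5] rad 61.7 ang -2.4
```

View pics/c8.png

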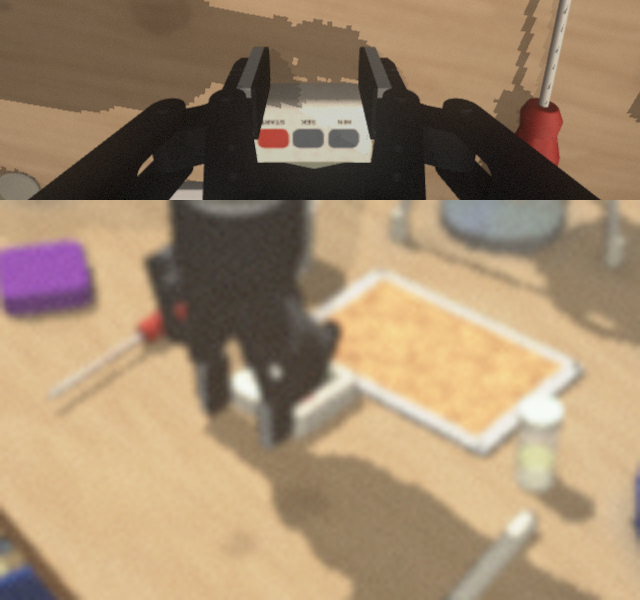

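servo_tool(
  commands=[
    [[130,-0.2,-0.06,0,0,0,0],[130,-0.58,-0.1,0,0,0,0],[130,-1.15,-0.2,0,0,0,0],[130,-1.71,-0.34,0,0,0,0],[130,-2.26,-0.54,0,0,0,0],[130,-2.26,-0.54,0,0,0,0]],
  ],
)

```text
time: 11.2
tool_pos: [499.1, 198.3, 24.8]
tcp_rot: [90.6, 89.8, -166.0]
ft_force: [-9.7, -1.9, 4.3]
finger_gap: 41.9
```

```bash
python3 x.py 9; python3 ang.py 9; python3 - <<'E'
from h import *
p,d,T,k=load('w9.png'); cv2.imwrite('pics/w9z.png',cv2.resize(p[230:370,220:420],(800,560),interpolation=cv2.INTER_CUBIC)[:,:,::-1])
E
```

```text
11.2 [531.6  76.4  24.8] 41.9 F uvz [-9.9  0.4  4.3]
tip rel P [-56.3  20.3] rad 59.9 ang 19.8
240 [530.8  80.6  -0. ]
246 [5.343e+02 8.060e+01 3.000e-01]
252 [5.381e+02 8.070e+01 1.000e-01]
258 [5.416e+02 8.060e+01 1.000e-01]
264 [5.455e+02 8.060e+01 2.000e-01]
270 [5.491e+02 8.010e+01 2.000e-01]
276 [5.528e+02 8.080e+01 2.000e-01]
282 [540.6  80.2  26.8]
288 [542.   80.3  29.8]
294 [543.4  80.2  32.9]
300 [544.6  80.1  35.6]
306 [546.4  80.   37.7]
312 [549.2  80.1  38.3]
318 [552.9  79.7  37.2]
324 [557.7  79.7  35.7]
330 [562.7  80.1  33.6]
336 [567.7  80.4  31.4]
342 [573.2  80.3  29.4]
348 [578.6  80.4  27.3]
354 [584.3  80.5  24.9]
360 [590.5  80.2  22.5]
```

View pics/w9z.png

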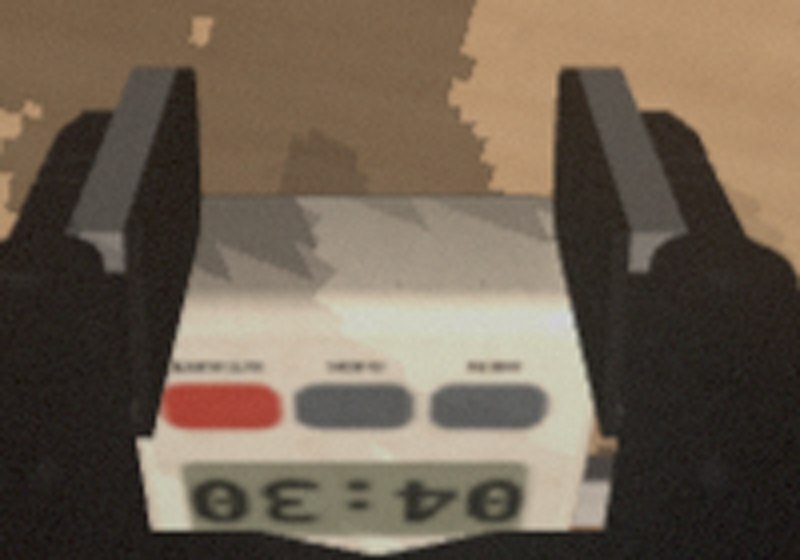

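servo_tool(
  commands=[
    [[130,-0.27,-0.12,0,0,0,0],[130,-0.53,-0.24,0,0,0,0],[130,-0.78,-0.38,0,0,0,0],[130,-1.03,-0.53,0,0,0,0],[130,-1.03,-0.53,0,0,0,0]],
  ],
)

```text
time: 11.8
tool_pos: [504.5, 199.7, 35.1]
tcp_rot: [90.3, 89.8, -166.2]
ft_force: [-9.8, -2.2, 6.2]
finger_gap: 41.7
```

```bash
python3 x.py 10; python3 ang.py 10|tail -12
```

```text
11.8 [537.2  76.4  35.1] 41.7 F uvz [-10.1   0.1   6.2]
tip rel P [-50.7  30.6] rad 59.3 ang 31.1
294 [549.4  80.2  42.4]
300 [550.9  80.2  44.8]
306 [552.7  80.1  46.9]
312 [555.8  80.2  47.2]
318 [560.7  80.1  45. ]
324 [567.2  80.2  40.8]
330 [574.9  80.3  35.8]
336 [582.1  80.6  31.3]
342 [590.5  80.6  25.7]
348 [599.6  80.7  19.9]
354 [616.4  80.9   6.1]
360 [620.9  81.1   6.2]
```

servo_tool(
  commands=[
    [[130,-0.24,-0.17,0,0,0,0],[130,-0.47,-0.35,0,0,0,0],[130,-0.7,-0.53,0,0,0,0],[130,-0.91,-0.73,0,0,0,0],[130,-0.91,-0.73,0,0,0,0]],
  ],
)

```text
time: 12.4
tool_pos: [512.1, 201.5, 44.9]
tcp_rot: [90.7, 89.9, -165.9]
ft_force: [-9.8, -2.6, 10.8]
finger_gap: 42.0
```

```bash
python3 x.py 11; python3 ang.py 11|tail -14
```

```text
12.4 [545.   76.4  44.9] 42.0 F uvz [-10.1  -0.2  10.8]
tip rel P [-42.9  40.4] rad 58.9 ang 43.2
282 [553.5  80.2  47.5]
288 [555.7  80.2  49.5]
294 [557.4  80.1  51.6]
300 [559.5  80.1  53.3]
306 [561.7  80.1  54.9]
312 [565.1  80.1  55. ]
318 [574.4  80.2  47.1]
324 [589.1  80.7  32.6]
330 [613.8  81.2   6.3]
336 [618.4  81.3   6.3]
342 [623.1  81.3   6.3]
348 [628.   81.3   6.4]
354 [633.   81.2   6.2]
360 [637.4  81.3   6.2]
```

servo_tool(
  commands=[
    [[130,-0.21,-0.2,0,0,0,0],[130,-0.41,-0.41,0,0,0,0],[130,-0.6,-0.62,0,0,0,0],[130,-0.78,-0.84,0,0,0,0],[130,-0.78,-0.84,0,0,0,0]],
  ],
)

```text
time: 13.0
tool_pos: [521.5, 203.7, 53.4]
tcp_rot: [-65.4, 90.0, 38.1]
ft_force: [-7.3, -1.4, 10.2]
finger_gap: 42.0
```

```bash
python3 x.py 12; python3 ang.py 12|tail -18
```

```text
13.0 [554.6  76.4  53.4] 42.0 F uvz [-7.4  0.3 10.2]
tip rel P [-33.3  48.9] rad 59.1 ang 55.7
258 [579.8  81.1  -0. ]
264 [5.84e+02 8.12e+01 2.00e-01]
270 [588.5  81.2  -0. ]
276 [561.1  80.2  54.5]
282 [563.2  79.8  56.2]
288 [565.7  80.2  57.5]
294 [567.7  80.1  59.1]
300 [570.4  80.2  60.4]
306 [572.9  79.7  61.4]
312 [578.9  80.3  57.7]
318 [620.7  80.7   6.3]
324 [625.8  81.3   6.2]
330 [630.5  81.4   6.3]
336 [635.4  81.3   6.2]
342 [641.   81.3   6.1]
348 [645.8  81.3   6.2]
354 [650.7  81.4   6.3]
360 [655.6  81.4   6.3]
```

servo_tool(
  commands=[
    [[130,-0.17,-0.24,0,0,0,0],[130,-0.33,-0.48,0,0,0,0],[130,-0.47,-0.73,0,0,0,0],[130,-0.6,-0.98,0,0,0,0],[130,-0.6,-0.98,0,0,0,0]],
  ],
)

```text
time: 13.6
tool_pos: [532.0, 206.2, 59.8]
tcp_rot: [-86.5, 89.9, 17.0]
ft_force: [-4.5, -0.4, 8.7]
finger_gap: 41.6
```

```bash
python3 x.py 13; python3 ang.py 13|tail -17 | head -9
```

```text
13.6 [565.4  76.3  59.8] 41.6 F uvz [-4.5  0.7  8.7]
tip rel P [-22.5  55.3] rad 59.7 ang 67.9
264 [582.7  80.2  28.9]
270 [573.6  80.3  51.9]
276 [571.9  80.1  60.9]
282 [574.1  80.2  62.4]
288 [576.8  80.2  63.4]
294 [579.5  80.2  64.2]
300 [582.4  80.2  65.2]
306 [585.4  80.3  65.6]
312 [631.9  80.8   6.2]
```

View pics/c13.png

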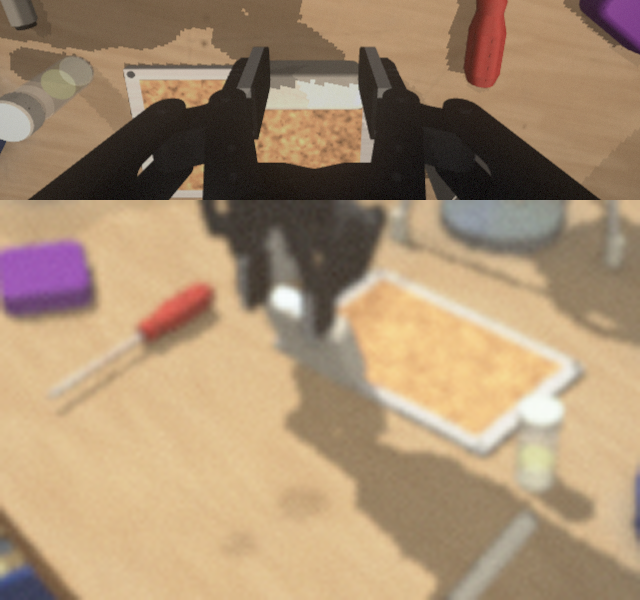

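servo_tool(
  commands=[
    [[130,-0.1,-0.26,0,0,0,0],[130,-0.21,-0.53,0,0,0,0],[130,-0.31,-0.8,0,0,0,0],[130,-0.4,-1.07,0,0,0,0],[130,-0.4,-1.07,0,0,0,0]],
  ],
)

```text
time: 14.2
tool_pos: [542.9, 208.8, 63.9]
tcp_rot: [-87.4, 89.8, 16.1]
ft_force: [-2.4, -0.8, 7.5]
finger_gap: 42.0
```

```bash
python3 x.py 14; python3 ang.py 14|tail -20 | head -12
```

```text
14.2 [576.6  76.3  63.9] 42.0 F uvz [-2.5 -0.2  7.5]
tip rel P [-11.3  59.4] rad 60.5 ang 79.2
246 [590.3  81.   17. ]
252 [587.5  80.2  30.5]
258 [585.8  80.6  41.7]
264 [583.6  80.4  52.1]
270 [582.1  80.2  61.2]
276 [582.8  80.2  65.5]
282 [585.6  80.2  66.1]
288 [588.7  80.1  66.5]
294 [591.7  80.2  66.8]
300 [594.7  80.2  67.3]
306 [641.4  81.4   6.5]
312 [646.6  81.5   6.2]
```

servo_tool(
  commands=[
    [[130,-0.06,-0.28,0,0,0,0],[130,-0.12,-0.56,0,0,0,0],[130,-0.16,-0.85,0,0,0,0],[130,-0.19,-1.13,0,0,0,0],[130,-0.19,-1.13,0,0,0,0]],
  ],
)

```text
time: 14.8
tool_pos: [554.0, 211.5, 65.9]
tcp_rot: [-87.7, 89.8, 15.8]
ft_force: [-2.3, -0.8, 8.5]
finger_gap: 41.9
```

```bash
python3 x.py 15; python3 ang.py 15|tail -20 | head -12
```

```text
14.8 [588.1  76.3  65.9] 41.9 F uvz [-2.4 -0.3  8.5]
tip rel P [ 0.2 61.4] rad 61.4 ang 90.1
246 [592.4  80.6  38.3]
252 [592.4  80.5  45.5]
258 [592.5  80.5  52.3]
264 [592.4  80.3  58.8]
270 [592.5  80.1  64.6]
276 [594.4  80.2  67.4]
282 [597.   80.2  67.7]
288 [601.1  80.1  67.5]
294 [604.   80.3  67.2]
300 [607.8  79.6  66.8]
306 [654.2  81.4   6.3]
312 [659.5  81.3   6.2]
```

View pics/c15.png

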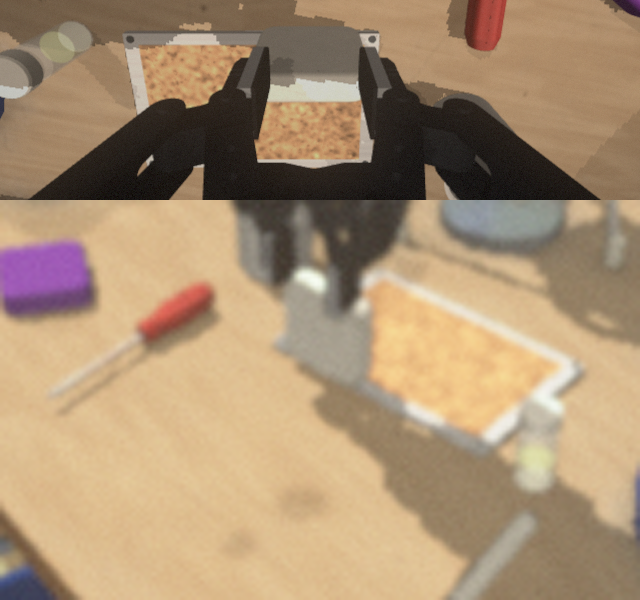

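servo_tool(
  commands=[
    [[130,-0.03,-0.3,0,0,0,0],[130,-0.05,-0.6,0,0,0,0],[130,-0.05,-0.9,0,0,0,0],[130,-0.05,-1.1,0,0,0,0],[130,-0.05,-1.1,0,0,0,0]],
  ],
)

```text
time: 15.4
tool_pos: [565.7, 214.3, 67.6]
tcp_rot: [-87.6, 89.6, 15.9]
ft_force: [-2.1, -0.4, 12.6]
finger_gap: 41.9
```

```bash
python3 x.py 16; python3 ang.py 16|tail -22 | head -13
```

```text
15.4 [600.1  76.3  67.6] 41.9 F uvz [-2.1  0.2 12.6]
tip rel P [12.2 63.1] rad 64.3 ang 101.0
240 [599.5  80.6  43.4]
246 [600.4  80.5  48.6]
252 [601.1  79.9  53.6]
258 [602.2  80.4  58.6]
264 [603.1  79.8  63. ]
270 [603.8  80.2  67.5]
276 [606.2  80.2  69.3]
282 [609.9  80.2  68.6]
288 [613.9  80.3  67.7]
294 [618.   80.3  66.6]
300 [663.   81.4   6.3]
306 [667.5  81.5   6. ]
312 [673.1  81.6   6.2]
```

View pics/c16.png

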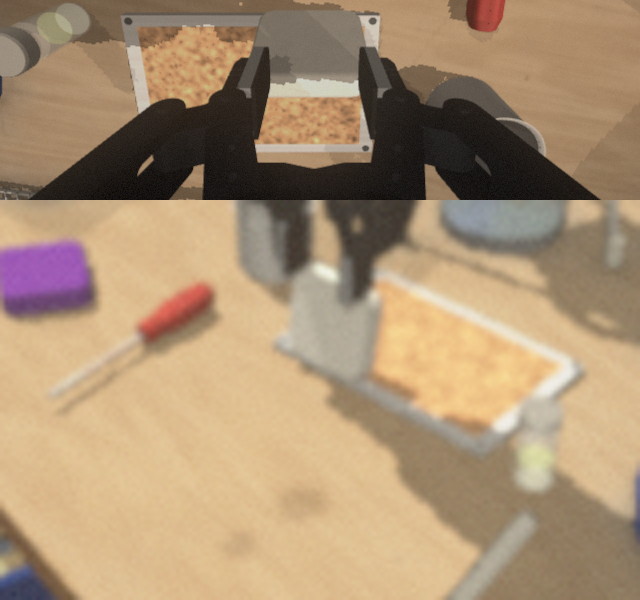

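servo_tool(
  commands=[
    [[130,-0.03,-0.3,0,0,0,0],[130,-0.03,-0.6,0,0,0,0],[130,0,-0.9,0,0,0,0],[130,0,-1.2,0,0,0,0],[130,0.05,-1.5,0,0,0,0],[130,0.05,-1.5,0,0,0,0]],
  ],
)

```text
time: 16.1
tool_pos: [580.7, 217.9, 67.0]
tcp_rot: [-87.5, 89.6, 15.9]
ft_force: [0.6, -0.1, 10.2]
finger_gap: 42.0
```

```bash
python3 x.py 17; python3 ang.py 17|tail -22 | head -13
```

```text
16.1 [615.5  76.3  67. ] 42.0 F uvz [ 0.5 -0.3 10.2]
tip rel P [27.6 62.5] rad 68.3 ang 113.8
240 [611.3  80.4  50.4]
246 [613.   80.3  53.9]
252 [614.6  80.2  57.5]
258 [615.8  80.2  60.9]
264 [617.7  80.2  64.3]
270 [619.2  80.2  67.1]
276 [621.7  80.2  68.3]
282 [626.7  80.2  65.7]
288 [631.7  80.3  63.1]
294 [672.9  81.4   6.1]
300 [678.   81.5   6.3]
306 [682.8  81.5   6.2]
312 [688.   81.5   6.3]
```

View pics/c17.png

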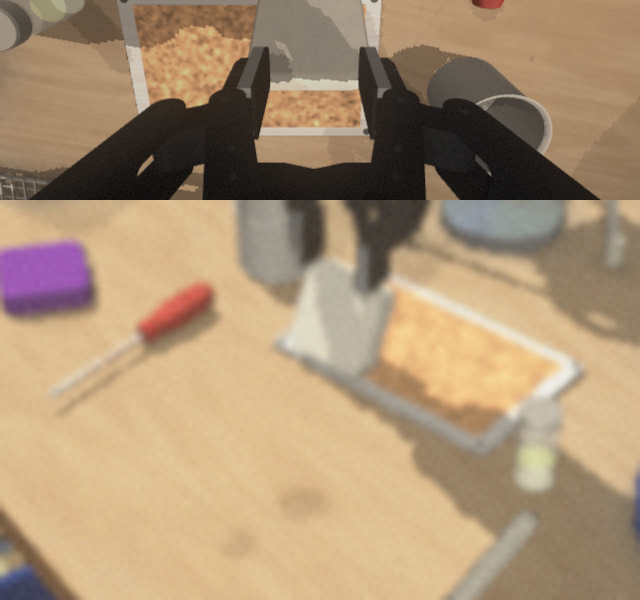

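servo_tool(
  commands=[
    [[130,0.05,-0.4,0,0,0,0],[130,0.15,-0.8,0,0,0,0],[130,0.28,-1.2,0,0,0,0],[130,0.45,-1.6,0,0,0,0],[130,0.6,-2,0,0,0,0],[130,0.75,-2.3,0,0,0,0],[130,0.75,-2.3,0,0,0,0]],
  ],
)

```text
time: 16.9
tool_pos: [602.9, 223.2, 58.8]
tcp_rot: [-87.5, 89.6, 15.9]
ft_force: [4.1, 1.9, 5.4]
finger_gap: 42.2
```

```bash
python3 x.py 18; python3 ang.py 18
```

```text
16.9 [638.4  76.3  58.8] 42.2 F uvz [4.4 0.9 5.4]
tip rel P [50.5 54.3] rad 74.1 ang 132.9
240 [630.7  80.2  49.2]
246 [632.6  80.3  51.6]
252 [635.1  80.2  53.7]
258 [637.4  80.1  55.8]
264 [639.5  80.2  57.7]
270 [641.8  80.2  59.6]
276 [646.3  80.1  57.3]
282 [681.2  81.2   6.1]
288 [685.8  81.2   6.2]
294 [690.1  80.7   6.3]
300 [694.8  81.3   6. ]
306 [699.9  81.2   6.1]
312 [704.7  81.3   5.9]
318 [ 7.144e+02  8.140e+01 -2.000e-01]
324 [7.19e+02 8.14e+01 2.00e-01]
330 [ 7.247e+02  8.160e+01 -1.000e-01]
336 [7.299e+02 8.140e+01 1.000e-01]
342 [ 7.354e+02  8.160e+01 -1.000e-01]
348 [7.405e+02 8.150e+01 1.000e-01]
354 [ 7.463e+02  8.160e+01 -1.000e-01]
360 [ 7.516e+02  8.160e+01 -1.000e-01]
```

View pics/c18.png

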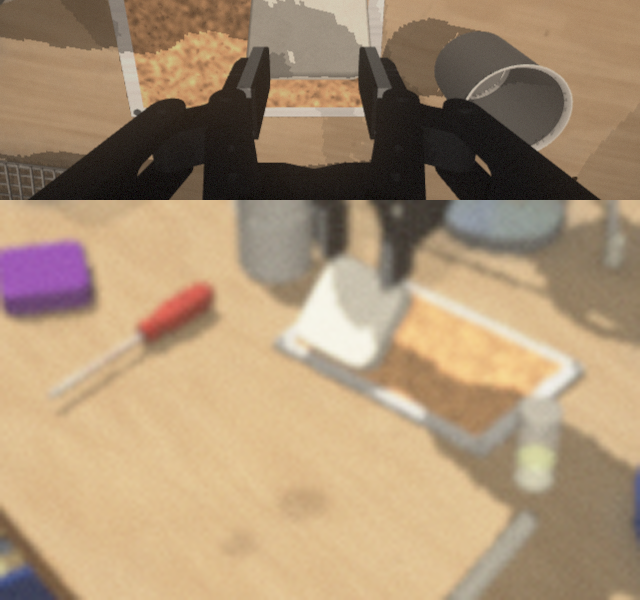

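servo_tool(
  commands=[
    [[130,0.25,-0.4,0,0,0,0],[130,0.5,-0.8,0,0,0,0],[130,0.8,-1.15,0,0,0,0],[130,1.05,-1.45,0,0,0,0],[130,0,-1.7,0,0,0,0],[130,-3,-1.7,0,0,0,0],[130,-5,0,0,0,0,0],[130,-5,0,0,0,0,0]],
  ],
)

```text
time: 17.8
tool_pos: [601.0, 222.9, 110.9]
tcp_rot: [-87.0, 89.7, 16.4]
ft_force: [0.4, 0.0, 0.0]
finger_gap: 41.7
```

```bash
python3 x.py 19; python3 ang.py 19
```

```text
17.8 [636.5  76.4 110.9] 41.7 F uvz [ 0.4 -0.1  0. ]
tip rel P [ 48.6 106.4] rad 116.9 ang 114.5
240 [664.   81.2  23.9]
246 [669.2  81.9  24. ]
252 [683.   82.3   6. ]
258 [688.5  82.3   6.4]
264 [694.1  82.3   6.1]
270 [699.8  82.4   6.3]
276 [705.6  82.4   5.9]
282 [7.149e+02 8.250e+01 1.000e-01]
288 [721.   82.6  -0. ]
294 [726.7  81.7  -0. ]
300 [ 7.332e+02  8.270e+01 -1.000e-01]
306 [ 7.39e+02  8.18e+01 -2.00e-01]
312 [7.455e+02 8.260e+01 1.000e-01]
318 [7.515e+02 8.280e+01 1.000e-01]
324 [7.582e+02 8.190e+01 1.000e-01]
330 [765.1  82.8   0. ]
336 [ 7.71e+02  8.28e+01 -1.00e-01]
342 [776.1  82.8   2.4]
348 [775.8  82.6  10.1]
354 [777.3  82.5  15.2]
360 [782.2  82.7  16.7]
```

View pics/c19.png

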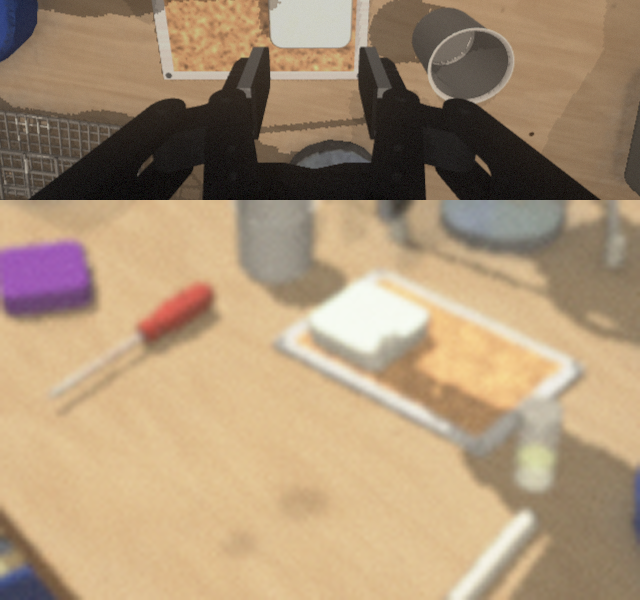

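The timer lies face-down with its top at z=24 mm (6 + 18), so it is flat on the pad. I'll pull the arm clear and check from above.

servo_tool(
  commands=[
    [[130,-8,0,0,0,0,0],[130,-8,0,0,0,0,0],[130,-8,12,0,0,0,0],[130,-8,20,0,0,0,0],[130,-8,20,0,0,0,0],[130,-8,20,0,0,0,0],[130,-8,20,0,0,0,0],[130,-8,20,0,0,0,0]],
  ],
)

```text
time: 18.7
tool_pos: [404.0, 175.5, 185.6]
tcp_rot: [104.2, 90.0, -152.3]
ft_force: [0.5, 0.4, 0.2]
finger_gap: 41.8
```

```bash
python3 st.py; python3 - <<'E'
from h import *
p,d,c=snap('top','top9.png'); q=load('top1.png')[0]
cv2.imwrite('pics/top9c.png',np.vstack([cv2.resize(x[110:260,180:400],(800,300) if 0 else (440,300)) for x in (q,p)])[:,:,::-1])
k=[c['fx'],c['fy'],c['cx'],c['cy']]; C=cloud(d,c['pose'],k)
Q=C[125:192,246:330].reshape(-1,3); Q=Q[(Q[:,2]>17)&(Q[:,2]<32)]
W=np.stack([Q@U,Q@V],1).astype(np.float32); print(len(Q),cv2.minAreaRect(W),np.median(Q[:,2]))
def reg(n,u0,u1,v0,v1,zlo,zhi):
    C1=cloud(*load('top1.png')[1:]) 
    for X in (C1,C):
        A=X[v0:v1,u0:u1].reshape(-1,3); A=A[(A[:,2]>zlo)&(A[:,2]<zhi)]; print(n,len(A),np.round(A.mean(0),1))
reg('vial',332,350,155,175,30,80);reg('cup',208,240,148,180,20,80);reg('screw',225,255,188,254,11,40);reg('pen',345,378,174,234,9,40);reg('purp',182,217,208,245,10,40)
E
```

```text
18.7 [433.8  76.4 185.6] 41.8 F uvz [0.6 0.3 0.2]
tip rel P [-154.1  181.1] rad 237.8 ang 49.6
636 ((640.7202758789062, 73.232666015625), (61.649658203125, 62.12472915649414), 89.62386322021484) 24.77259071958224
vial 104 [604.9  57.8  53.9]
vial 106 [605.   57.9  53.9]
cup 235 [613.6 337.9  42. ]
cup 236 [613.4 338.   42. ]
screw 245 [503.3 308.2  17.6]
screw 224 [510.3 310.   18.3]
pen 258 [514.    7.8  12.6]
pen 260 [515.    8.1  12.5]
purp 633 [466.9 400.9  18.8]
purp 635 [466.9 400.8  18.7]
```

View pics/top9c.png

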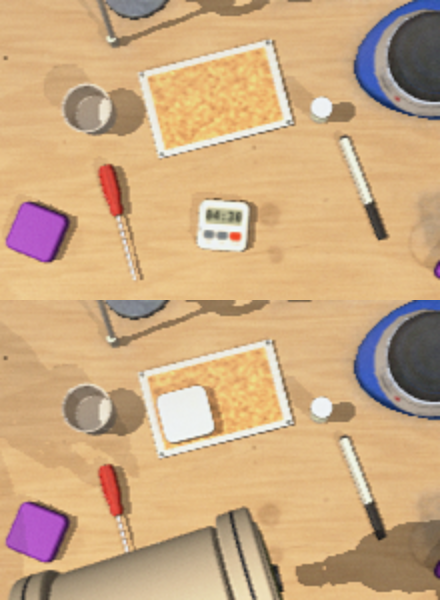

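The timer's back is up and flat on the pad, inside its outline. The other things look as they did before; the screwdriver's blade is only hidden by the arm. Handing in.

```bash
python3 -c "
from bench import r
print(r.hand_in())"
```

```text
the job is handed in; nothing more can be done
None
```

The timer is face-down and flat on the cork pad, and I handed the job in at about 19 s of the 64 s allowed.

**What I did:** I pushed the timer across the bench with the fingertips until it lay flat against the pad's front edge. Contact showed as a few newtons of resistance. I then tipped it up about that edge, near side rising, stood it on its side and pushed it on over. It was never gripped or lifted.

**Failed first try:** the first tipping attempt slipped partway, and the timer fell back face-up just short of the edge. I pushed it up to the edge again and began a second try, but lowered it straight back from about 22° because the fingers were too high on its side. The try from a lower contact point worked.

**Last checks:**
- **Timer:** its top measured about 24.8 mm, against the expected 24 mm (6 mm pad plus 18 mm timer). It lies square to the pad and wholly inside its outline, at least about 10 mm from the nearest edges.
- **Other things:** the vial, cup and left-hand purple look-alike were within 0.3 mm of where they started, and the pen within about 1 mm.
- **Not fully checked:** the arm hid part of the screwdriver in the last view, so its 7 mm reading shift is not reliable. It looked unmoved in the pictures. I did not measure the petri dish or the right-hand purple look-alike, but the arm never went near them.
- **Arm:** it was clear of everything at hand-in. The highest force read at the end of a move was about 13 N.

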